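# Release the thick coin roll from its dispenser

### The arm

A 6-joint arm with a two-finger parallel gripper is mounted at the origin on the work surface. World frame = base frame: x ahead of the robot, y to its left, z up, the work surface at z = 0. Lengths are in mm, angles in rad, forces in N, time in s.
With the tool pointing down it reaches from about 350 to 975 mm from the base axis. Payload 7.1 kg.
Tool frame: the origin (TCP) lies at the centre of the arm's flange, where the gripper is bolted on; the fingertips stand 182 mm ahead of it and the grasp point (between the pads) lies 163 mm ahead of it; z points along the fingers, y is the line along which they close (so a half turn about z gives the same grasp; the last joint's range is limited). The gripper opens to 88 mm and grips with 3 to 60 N. Pads are 20 mm wide; open, the fingers measure 115 mm over their backs; the gripper's body (75 mm by 178 mm) begins 61 mm behind the grasp point.
Start: joints at [1.327, 0.423, 1.63, -0, 1.089, -0.019], TCP at [139.289, 609.266, 404.675] pointing down, gripper open.
Joint ranges: [-3, 3], [-0.9, 2.11], [0.09, 2.58], [-1.31, 4.45], [0.11, 2.69], [-2.54, 2.54]. Speed limits (rad/s): [2.39, 2.39, 3.01, 3.14, 3.14, 3.14].

### API

Orientations are given as a rotation vector (axis times angle).
In Python, from workcell import readout, get_image, ctrl gives the robot as it stands.
- The arm moves only by the tool step_arm, never from a script. Its argument "targets" is a list that holds one entry, the list of rows, each a list of 7 numbers: the shift along the world's x, y, z as a fraction of full scale, then the turn, a rotation vector about the world's x, y, z as a fraction of full scale, then the opening, from 0 (shut) to 1 (fully open). In form: [[[dx, dy, dz, wx, wy, wz, claw], ...]]. A call has exactly 5 rows; each row shifts and turns the commanded pose from where the row before left it; what a row does not reach is not made up. Full scale, the value 1, is 0.05 m for a shift and 4 degrees for a turn. A row lasts 1/8 s, in which the tool goes at most 62.5 mm and 10.7 degrees, less where a joint would pass 70% of its speed; a pose out of reach is approached as far as the arm can. A call with a number of a shift or a turn outside -1 to 1 is refused whole. A call with a gripper value outside its range is refused whole. The fingers move at their own pace and stop on an object; the grip force is fixed at half the most. Time passes only in rows, so rows that do not move let the fingers close, or fill a call up. It gives the time, the measured TCP pose, the force, the opening and the grip force at its end, in the units of the state.
- readout.get_obs(): the state, without advancing time (a new reading comes with each control period).
- get_image(name): name is "scene" or "top" or "wrist"; returns a dict with "pixels" (480x640x3 uint8, red, green, blue), "intrinsics" (3x3 intrinsics, pixels), "extrinsics" (4x4, takes a point from world to camera coordinates). Camera axes: x right, y down, z forward; pixel columns grow to the right and rows downward; lengths in mm; the calibration is good to about 2 mm. A picture is of the moment at which its call begins. There is no depth.
- ctrl.close_job(): hands the job in; it is judged then, once.
The state is a dict: "t": time; "qpos": joint angles; "qvel": joint speeds; "joint_torque": joint torques, N m; "ee_pos": TCP position; "orientation": TCP orientation; "ft_force": force on the tool from outside, world axes, zero at the start; "moment": the same for the moment, N m; "width": finger opening in mm; "grasp_force": force on a finger pad.
Only numpy, scipy, OpenCV 4.12 (cv2) and the standard library are available. Lean on these libraries where they do the work, as an engineer would, in place of code of your own. Each camera call takes 0.05 s, during which the arm holds its last target. There are 200 camera calls.

### The job

Two coin-roll dispensers stand on the counting desk, one holding a thick roll and one a thin roll: with your fingertips, press down the black paddle of the one with the thick roll, so that its gate lifts, and keep it down until the roll has run out to the front lip of its chute. Then let the paddle come back up so that the gate is shut again, and take your hand away. Do not touch or lift either roll, leave the other dispenser's gate shut and its roll where it is, and do not disturb the stamp, mug and flask.

Things in the scene. Friction and masses are not known exactly. Their poses are not given: they have to be found in the camera images.
- dispenser_a: Fixed grey coin-roll dispenser, always the one with the thick roll (left or right varies; the two are alike). Origin: on the desk under its middle; +x is the way the roll runs, -x (paddle end) points roughly to the robot. Chute floor 98 mm wide, falls 12 degrees to +x, 48 mm high at x = 0; side rims 26 mm above it. Rear wall x = -96 mm, 88 mm high. Gate at x = 12 to 16 mm.
- dispenser_b: Fixed grey coin-roll dispenser, always the one with the thin roll (left or right varies; the two are alike). Origin: on the desk under its middle; +x is the way the roll runs, -x (paddle end) points roughly to the robot. Chute floor 98 mm wide, falls 12 degrees to +x, 48 mm high at x = 0; side rims 26 mm above it. Rear wall x = -96 mm, 88 mm high. Gate at x = 12 to 16 mm.
- paddle_a (a point): Black square press paddle, 32 x 32 x 8 mm, at the rear end of dispenser_a's rocker, nothing under it. This point: centre of its upper face; z out of that face. At rest it is level, 112 mm above the desk, 160 mm behind the dispenser's origin; pressed, it swings down about the axle, which is 100 mm nearer the dispenser's origin and 4 mm below the face.
- paddle_b (a point): Black square press paddle, 32 x 32 x 8 mm, at the rear end of dispenser_b's rocker, nothing under it. This point: centre of its upper face; z out of that face. At rest it is level, 112 mm above the desk, 160 mm behind the dispenser's origin; pressed, it swings down about the axle, which is 100 mm nearer the dispenser's origin and 4 mm below the face.
- axle_a (a point): Middle of the rocker's axle on dispenser_a, 108 mm above the desk, 60 mm behind the dispenser's origin; the axle lies across the chute between two posts 118 mm high. At the chute's other end is the front lip, 52 mm high, its inner face 129 mm ahead of the dispenser's origin.
- axle_b (a point): Middle of the rocker's axle on dispenser_b, 108 mm above the desk, 60 mm behind the dispenser's origin; the axle lies across the chute between two posts 118 mm high. At the chute's other end is the front lip, 52 mm high, its inner face 129 mm ahead of the dispenser's origin.
- rocker_a (a joint): Rocker of dispenser_a: 16 mm steel bar along the chute, paddle behind, 92 mm wide pale clear gate plate in front. Radians: 0 = gate down, shut; grows as the paddle goes down and the gate rises; stops at 0.5 (paddle 48 mm down). A spring shuts it: 2 to 4 N on the paddle lifts the gate. The thick roll passes the gate from about 0.3, the thin one from about 0.2.
- rocker_b (a joint): Rocker of dispenser_b: 16 mm steel bar along the chute, paddle behind, 92 mm wide pale clear gate plate in front. Radians: 0 = gate down, shut; grows as the paddle goes down and the gate rises; stops at 0.5 (paddle 48 mm down). A spring shuts it: 2 to 4 N on the paddle lifts the gate. The thick roll passes the gate from about 0.3, the thin one from about 0.2.
- roll_thick: Loose thick brown-paper-wrapped coin roll, 30 mm diameter, 90 mm long, about 350 g, lying across the chute of dispenser_a behind its gate. Origin: its centre; its y axis is its length; the other axes turn as it rolls. When it lies against the front lip its centre is about 111 mm ahead of the dispenser's origin.
- roll_thin: Loose thin brown-paper-wrapped coin roll, 20 mm diameter, 50 mm long, about 110 g, lying across the chute of dispenser_b behind its gate. Origin: its centre; its y axis is its length; the other axes turn as it rolls.
- stamp: Bystander: loose wooden hand stamp standing between the dispensers, 34 mm diameter, 78 mm high. Origin: centre of its underside.
- mug: Bystander: loose white mug, 80 mm diameter, 92 mm high, left of the dispensers. Origin: centre of its underside.
- flask: Bystander: loose red flask, 68 mm diameter, 210 mm high, right of the dispensers. Origin: centre of its underside.
Things that resemble listed ones, but are neither listed nor needed, are in the scene too. What is shaped like the roll_thick but blue or yellow is not meant.

How it is judged:
By the outcome, as a careful person would: the job done as asked, in the order asked, and still so for the second after the job is handed in, with the robot touching nothing.
It also fails if it takes over 32 s, if anything falls off the work surface, if the arm or the gripper's body presses on something with over 40 N, if the wrist force passes 120 N, or if a joint passes its speed limit or range.

## Working session

There is one attempt and no reset: what is moved stays moved. The work goes in short steps, Python scripts to look and compute and a tool call to move; the robot and the scene stay as the last step left them, time stands still between calls to the robot, and variables do not carry over. Pictures are saved under pics/ and viewed, at most 10 in all, crops included, and the job is handed in when it is done.

Besides the shell and the picture viewer there is one more tool, called after "Emit:" in YAML: its name, and indented under it one key for each argument. step_arm: Moves the arm, as the interface text tells. Shift numbers are shares of 0.05 m and turn numbers shares of 4 degrees, none past 1 either way. Its arguments: {"type":"object","properties":{"targets":{"type":"array"}},"required":["targets"]}

```bash
mkdir -p pics; python3 - <<'E'
from workcell import readout,get_image
import cv2,numpy as np
o=readout.get_obs();print(o['t'],o['ee_pos'],o['orientation'],o['width'])
for n in ("scene","top"):
    d=get_image(n);cv2.imwrite(f"pics/{n}.png",d["pixels"][:,:,::-1]);np.savez(f"{n}.npz",**d);print(d["intrinsics"].round(1).tolist(),d["extrinsics"].round(3).tolist())
E
```

```text
0.0 [139.23685933 608.99702877 403.9095217 ] [-3.52458548e-01 -3.12153842e+00  2.41427930e-03] 87.85729218871133
[[461.7, 0.0, 320.3], [0.0, 461.7, 237.8], [0.0, 0.0, 1.0]] [[-0.552, 0.834, 0.015, 350.352], [0.664, 0.45, -0.597, -350.67], [-0.505, -0.32, -0.802, 1653.306], [0.0, 0.0, 0.0, 1.0]]
[[481.4, 0.0, 315.2], [0.0, 481.4, 244.5], [0.0, 0.0, 1.0]] [[0.009, -1.0, 0.029, -22.915], [-0.989, -0.013, -0.149, 651.216], [0.15, -0.027, -0.988, 1127.256], [0.0, 0.0, 0.0, 1.0]]
```

View pics/scene.png

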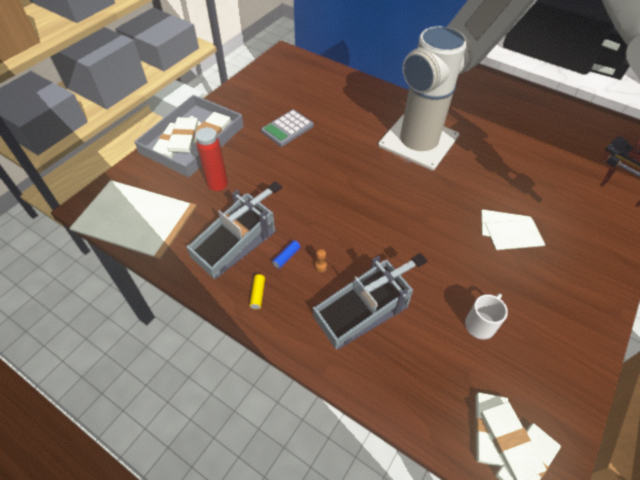

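View pics/top.png

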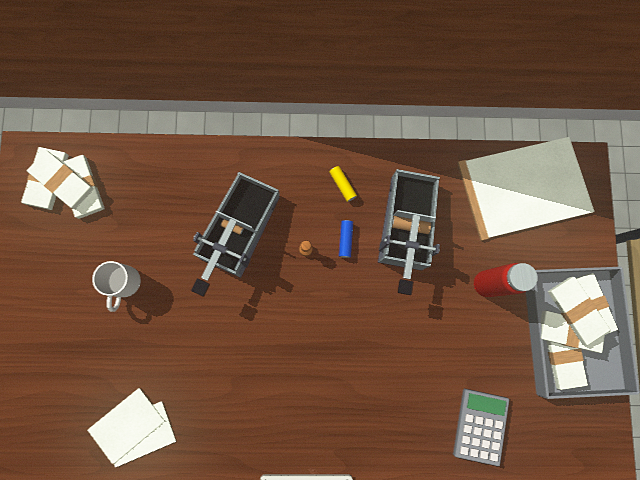

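The pictures show two dispensers. In top, the paddles are at (200,287) on the left and (405,286) on the right; in scene they are at (420,261) and (277,187) respectively.

What could be taken for the thick roll:
- brown roll in the right chute, top (411,225), spanning nearly the full width
- brown roll in the left chute, top (231,227), short
- blue roll on the desk, (346,239), not meant
- yellow roll on the desk, (343,184), not meant

By the description I choose the right dispenser, and check it in a close crop.

```bash
cat > h.py <<'E'
import cv2,numpy as np
def load(n): return dict(np.load(f"{n}.npz"))
def P(d): return d["intrinsics"]@d["extrinsics"][:3]
def tri(ds,uvs):
    X=cv2.triangulatePoints(P(ds[0]),P(ds[1]),*[np.array(u,float).reshape(2,1) for u in uvs]);return (X[:3]/X[3]).ravel()
def proj(d,X): p=P(d)@np.append(X,1);return p[:2]/p[2]
def ray(d,uv,z):
    E=d["extrinsics"];R=E[:3,:3];c=-R.T@E[:3,3];v=R.T@np.linalg.inv(d["intrinsics"])@[*uv,1];return c+v*(z-c[2])/v[2]
def blob(d,cx,cy,r,f):
    im=d["pixels"].astype(int);x0,y0=cx-r,cy-r;s=im[y0:y0+2*r,x0:x0+2*r];m=f(s).astype(np.uint8)
    n,l,st,c=cv2.connectedComponentsWithStats(m);k=1+np.argmax(st[1:,4]);ys,xs=np.where(l==k)
    return c[k]+[x0,y0],st[k,4],cv2.minAreaRect(np.c_[xs+x0,ys+y0].astype(np.float32))
E
python3 - <<'E'
from h import *
t,s=load("top"),load("scene")
blk=lambda a:a.max(2)<45
brn=lambda a:(a[...,0]>120)&(a[...,0]-a[...,2]>50)
for nm,ut,us in (("L",(200,287),(420,261)),("R",(405,286),(277,187))):
    a=blob(t,*ut,13,blk);b=blob(s,*us,12,blk);X=tri((t,s),(a[0],b[0]))
    print(nm,a,b,"\n X",X.round(1),"reproj",proj(t,X)-a[0],proj(s,X)-b[0],"plane112",ray(t,a[0],112).round(1),ray(s,b[0],112).round(1))
for c in((231,227),(411,225)):print(blob(t,*c,22,brn))
o=np.hstack([cv2.resize(t["pixels"][160:300,a:a+130],None,fx=3,fy=3,interpolation=cv2.INTER_CUBIC) for a in(170,345)])
cv2.imwrite("pics/crop.png",o[:,:,::-1])
E
```

```text
Traceback (most recent call last):
  File "h.py", line 11, in blob
    n,l,st,c=cv2.connectedComponentsWithStats(m);k=1+np.argmax(st[1:,4]);ys,xs=np.where(l==k)
                                                     ~~~~~~~~~^^^^^^^^^^
ValueError: attempt to get argmax of an empty sequence
```

```bash
python3 - <<'E'
from h import *
t,s=load("top"),load("scene")
print(t["pixels"][286,405],t["pixels"][287,200],s["pixels"][187,277],s["pixels"][261,420],t["pixels"][290,385])
blk=lambda a:(a.max(2)<75)&(a[...,0]-a[...,2]<14)
brn=lambda a:(a[...,0]>120)&(a[...,0]-a[...,2]>50)
for nm,ut,us in (("L",(200,287),(420,261)),("R",(405,286),(277,187))):
    a=blob(t,*ut,13,blk);b=blob(s,*us,12,blk);X=tri((t,s),(a[0],b[0]))
    print(nm,a,b,"\n X",X.round(1),"reproj",proj(t,X)-a[0],proj(s,X)-b[0],"plane112",ray(t,a[0],112).round(1),ray(s,b[0],112).round(1))
for c in((231,227),(411,225)):print(blob(t,*c,22,brn))
o=np.hstack([cv2.resize(t["pixels"][160:300,a:a+130],None,fx=3,fy=3,interpolation=cv2.INTER_CUBIC) for a in(170,345)])
cv2.imwrite("pics/crop.png",o[:,:,::-1])
E
```

```text
[50 46 45] [50 45 46] [63 57 55] [60 51 52] [109  64  40]
L (array([199.79459459, 286.94054054]), np.int32(185), ((199.70001220703125, 287.10003662109375), (12.969194412231445, 13.86362075805664), 26.56505012512207)) (array([418.71428571, 259.64285714]), np.int32(84), ((418.7500305175781, 259.75), (10.60660171508789, 8.485280990600586), 45.0)) 
 X [541.8 247.8 105.2] reproj [ 0.07639677 -0.03172414] [0.0785063 0.0026683] plane112 [541.3 246.6 112. ] [546.7 248.7 112. ]
R (array([404.87640449, 286.76404494]), np.int32(178), ((404.8648376464844, 286.8108215332031), (13.1519193649292, 13.480716705322266), 9.462321281433105)) (array([274.51612903, 186.74193548]), np.int32(62), ((274.576904296875, 186.61537170410156), (7.211102485656738, 9.707253456115723), 56.3099365234375)) 
 X [ 547.  -222.2  105.6] reproj [ 0.00507575 -0.00267196] [0.00474841 0.0010995 ] plane112 [ 546.6 -220.8  112. ] [ 551.6 -218.2  112. ]
(array([237.16, 229.24]), np.int32(50), ((237.2000274658203, 229.10003662109375), (7.602630138397217, 6.260990142822266), 26.56505012512207))
(array([401.2484472 , 223.08074534]), np.int32(161), ((401.7884521484375, 222.5576934814453), (17.84657096862793, 10.59027099609375), 11.309932708740234))
```

View pics/crop.png

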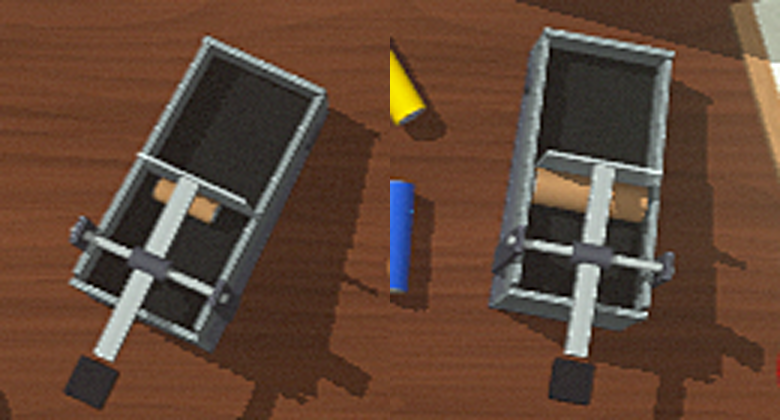

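The crop shows the right-hand chute holding the wide, thick roll at about (590,195), and the left one holding a short, thin roll at (185,200). So dispenser_a is the right one, with its paddle at about (548,-220). The two-view height of 106 fits the given 112, since the scene mask is partly clipped. I'll move above it with the fingers closing; the hand's present yaw already lies nearly across the dispenser.

Emit:
step_arm:
  targets:
    - [[0.4,-0.83,0,0,0,0,0],[0.4,-0.83,0,0,0,0,0],[0.4,-0.83,0,0,0,0,0],[0.4,-0.83,0,0,0,0,0],[0.4,-0.83,0,0,0,0,0]]

```text
t: 0.72
ee_pos: [239.6, 400.3, 404.5]
orientation: [-0.352, -3.122, 0.001]
ft_force: [0.3, 0.5, 0.1]
width: 41.3
grasp_force: 0.0
```

Emit:
step_arm:
  targets:
    - [[0.4,-0.83,0,0,0,0,0],[0.4,-0.83,0,0,0,0,0],[0.4,-0.83,0,0,0,0,0],[0.4,-0.83,0,0,0,0,0],[0.4,-0.83,0,0,0,0,0]]

```text
t: 1.35
ee_pos: [339.6, 192.9, 404.6]
orientation: [0.352, 3.122, 0.0]
ft_force: [0.7, 1.0, 1.0]
width: 0.5
grasp_force: 0.0
```

Emit:
step_arm:
  targets:
    - [[0.4,-0.83,0,0,0,0,0],[0.4,-0.83,0,0,0,0,0],[0.4,-0.83,0,0,0,0,0],[0.4,-0.83,0,0,0,0,0],[0.4,-0.83,0,0,0,0,0]]

```text
t: 1.98
ee_pos: [439.6, -14.8, 404.6]
orientation: [-0.353, -3.122, -0.0]
ft_force: [-0.4, 0.1, -0.2]
width: 0.2
grasp_force: 0.0
```

Emit:
step_arm:
  targets:
    - [[0.4,-0.8,0,0,0,0,0],[0.4,-0.8,0,0,0,0,0],[0.4,-0.8,0,0,0,0,0],[0.2,-0.4,0,0,0,0,0],[0,0,0,0,0,0,0]]

```text
t: 2.6
ee_pos: [509.4, -153.9, 404.3]
orientation: [-0.355, -3.121, -0.001]
ft_force: [-0.8, 0.6, 0.3]
width: 0.6
grasp_force: 0.0
```

```bash
python3 - <<'E'
from h import *
from workcell import readout,get_image
o=readout.get_obs();print(o['t'],o['ee_pos'],o['orientation'],o['width'],o['ft_force'])
d=get_image("wrist");np.savez("wrist1.npz",**d);cv2.imwrite("pics/w1.png",d["pixels"][:,:,::-1])
t=load("top");a=ray(t,(411.7,246),114);p=ray(t,(404.9,286.8),112);print(a,p,np.degrees(np.arctan2(*(a-p)[1::-1])),np.linalg.norm(a-p))
print("flask base",ray(t,(487,284),20),"proj paddle wrist",proj(d,np.array([548,-220,112])))
E
```

```text
2.6 [ 509.42968706 -153.87131664  404.26960381] [-3.54952856e-01 -3.12078227e+00 -5.16149716e-04] 0.5564172736363675 [-0.80885398  0.55064041  0.3056967 ]
[ 641.0651581  -238.08946178  114.        ] [ 546.51693852 -220.82012685  112.        ] -10.351034449814891 96.1332187903494
flask base [ 561.61127133 -447.281624     20.        ] proj paddle wrist [246.47433405 292.35997046]
```

View pics/w1.png

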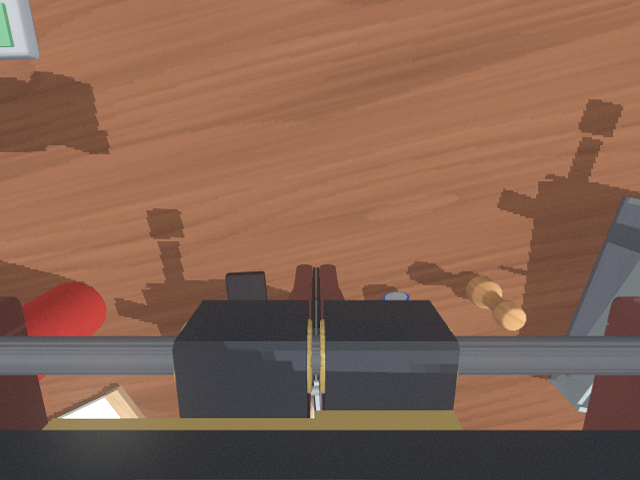

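The wrist view shows the paddle's rear edge from (228,273) to (265,272), just behind the gripper, as predicted. I'll get a second height measurement from that edge.

```bash
python3 - <<'E'
from h import *
t,w=load("top"),load("wrist1")
for z in(102,112,122):print(z,[ray(w,c,z).round(1) for c in((227.5,273),(264.5,272))])
u=np.array([.984,-.18]);
# rear corners in the top view via the min-area rectangle
blk=lambda a:(a.max(2)<75)&(a[...,0]-a[...,2]<14)
r=blob(t,405,286,13,blk)[2];b=cv2.boxPoints(r);print(b)
b=b[np.argsort(b[:,1])][2:];b=b[np.argsort(b[:,0])]
g=(b[0]+b[1])/2
print("rear mid 2-view",tri((t,w),(g,(246,272.5))).round(1))
E
```

```text
102 [array([ 531.4, -233.7,  102. ]), array([ 537.6, -203.3,  102. ])]
112 [array([ 528.2, -230.3,  112. ]), array([ 534.2, -201. ,  112. ])]
122 [array([ 525.1, -226.9,  122. ]), array([ 530.8, -198.6,  122. ])]
[[397.27026 292.3784 ]
 [399.48645 279.0811 ]
 [412.4594  281.24326]
 [410.24323 294.54056]]
rear mid 2-view [ 531.5 -217.5  110.1]
```

Two-view paddle height is 110 mm against 112, and the centre is at about (547,-219). I'll go above it with the tips at about z 125.

Emit:
step_arm:
  targets:
    - [[0.25,-0.43,0,0,0,0,0],[0.25,-0.43,-0.3,0,0,0,0],[0.25,-0.44,-0.6,0,0,0,0],[0,0,-0.7,0,0,0,0],[0,0,-0.34,0,0,0,0]]

```text
t: 3.28
ee_pos: [545.9, -216.7, 305.9]
orientation: [-0.35, -3.119, -0.002]
ft_force: [0.0, -1.0, 0.1]
width: 0.4
grasp_force: 0.0
```

```bash
python3 - <<'E'
from h import *
from workcell import readout,get_image
o=readout.get_obs();print(o['t'],o['ee_pos'],o['ft_force'])
i=[]
for n,(x,y,w,h) in dict(top=(340,160,130,150),scene=(180,140,130,150)).items():
    d=get_image(n);np.savez(n+"2.npz",**d);i.append(cv2.resize(d["pixels"][y:y+h,x:x+w],None,fx=3,fy=3,interpolation=cv2.INTER_CUBIC))
cv2.imwrite("pics/c2.png",np.hstack(i)[:,:,::-1])
E
```

```text
3.275 [ 545.86341555 -216.66903091  305.92379476] [ 0.04629327 -1.03436843  0.13916144]
```

View pics/c2.png

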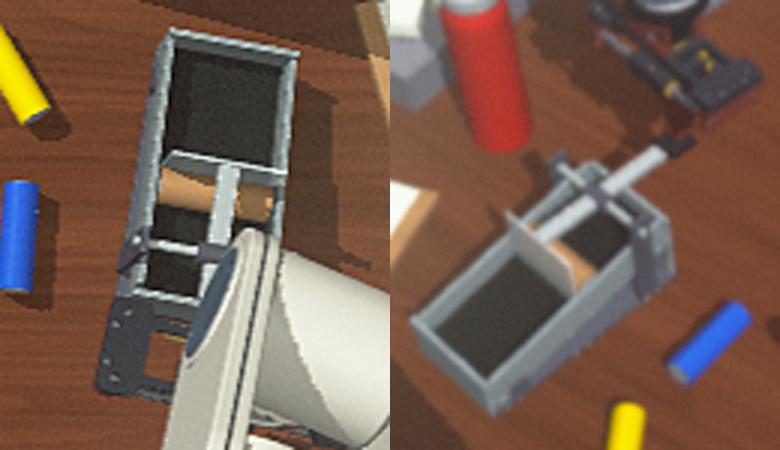

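The arm hides the paddle in top, but in scene the tips stand just over it at crop (680,145), and the gate is still down. Pressing now.

Emit:
step_arm:
  targets:
    - [[0,-0.02,-0.2,0,0,0,0],[0,0,-0.2,0,0,0,0],[0.04,-0.01,-0.2,0,0,0,0],[0.04,-0.01,-0.2,0,0,0,0],[0,0,-0.18,0,0,0,0]]

```text
t: 4.0
ee_pos: [551.6, -220.4, 258.5]
orientation: [0.352, 3.119, -0.001]
ft_force: [1.2, -0.0, 4.6]
width: 0.5
grasp_force: 2.2
```

Emit:
step_arm:
  targets:
    - [[0,0,0,0,0,0,0],[0,0,0,0,0,0,0],[0,0,0,0,0,0,0],[0,0,0,0,0,0,0],[0,0,0,0,0,0,0]]

```text
t: 4.62
ee_pos: [550.8, -220.3, 258.9]
orientation: [0.352, 3.121, -0.0]
ft_force: [-0.6, -0.7, 4.3]
width: 0.5
grasp_force: 2.1
```

```bash
python3 - <<'E'
from h import *
from workcell import readout,get_image
o=readout.get_obs();print(o['t'],o['ee_pos'],o['ft_force'])
i=[]
for n,(x,y,w,h) in dict(top=(340,160,130,150),scene=(180,140,130,150)).items():
    d=get_image(n);np.savez(n+"3.npz",**d);i.append(cv2.resize(d["pixels"][y:y+h,x:x+w],None,fx=3,fy=3,interpolation=cv2.INTER_CUBIC))
cv2.imwrite("pics/c3.png",np.hstack(i)[:,:,::-1])
E
```

```text
4.625 [ 550.83766662 -220.33359822  258.865655  ] [-0.57417929 -0.69114621  4.25068338]
```

View pics/c3.png

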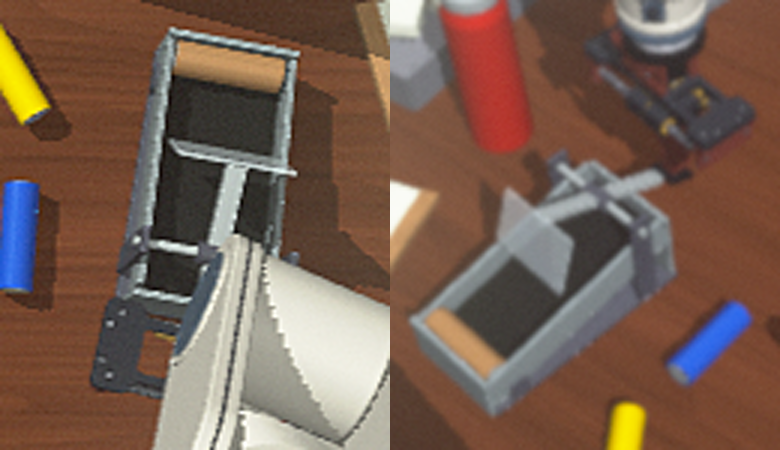

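The gate is up, and the roll lies at the front lip: crop (230,67) in top, (465,340) in scene. I'll hold briefly so it settles, then let the paddle up slowly and retreat upward and back.

Emit:
step_arm:
  targets:
    - [[0,0,0,0,0,0,0],[0,0,0,0,0,0,0],[0,0,0,0,0,0,0],[0,0,0,0,0,0,0],[0,0,0.1,0,0,0,0]]

```text
t: 5.35
ee_pos: [550.2, -220.1, 263.2]
orientation: [-0.352, -3.119, -0.001]
ft_force: [-4.6, -1.3, 2.8]
width: 0.1
grasp_force: 2.0
```

Emit:
step_arm:
  targets:
    - [[-0.02,0,0.15,0,0,0,0],[-0.02,0,0.15,0,0,0,0],[-0.02,0.01,0.15,0,0,0,0],[-0.02,0.01,0.15,0,0,0,0],[0,0,0.15,0,0,0,0]]

```text
t: 5.98
ee_pos: [547.1, -219.2, 301.8]
orientation: [0.352, 3.121, -0.0]
ft_force: [0.5, 0.2, 0.1]
width: 0.7
grasp_force: 0.0
```

Emit:
step_arm:
  targets:
    - [[0,0,0.3,0,0,0,0],[0,0,0.6,0,0,0,0],[0,0,0.9,0,0,0,0],[-0.5,0,0.9,0,0,0,0],[-0.8,0.2,0.5,0,0,0,0]]

```text
t: 6.6
ee_pos: [482.0, -209.5, 464.3]
orientation: [0.352, 3.117, -0.002]
ft_force: [-0.6, -0.4, 0.7]
width: 0.4
grasp_force: 0.0
```

Emit:
step_arm:
  targets:
    - [[-0.6,0.6,0,0,0,0,0],[-0.6,0.8,0,0,0,0,0],[-0.2,0.5,0,0,0,0,0],[0,0,0,0,0,0,0],[0,0,0,0,0,0,0]]

```text
t: 7.22
ee_pos: [412.3, -114.6, 461.8]
orientation: [0.352, 3.12, -0.001]
ft_force: [-0.6, -1.0, -0.1]
width: 0.6
grasp_force: 0.0
```

```bash
python3 - <<'E'
from h import *
from workcell import readout,get_image
o=readout.get_obs();print(o['t'],o['ee_pos'],o['ft_force'])
i=[]
for n,(x,y,w,h) in dict(top=(180,150,360,170),scene=(170,110,340,240)).items():
    d=get_image(n);np.savez(n+"4.npz",**d);c=d["pixels"][y:y+h,x:x+w];i.append(cv2.resize(c,(500,int(500*h/w)),interpolation=cv2.INTER_CUBIC))
cv2.imwrite("pics/c4.png",np.vstack(i)[:,:,::-1])
E
```

```text
7.225 [ 412.33571603 -114.59814895  461.82628264] [-0.64609406 -0.98617363 -0.10709381]
```

View pics/c4.png

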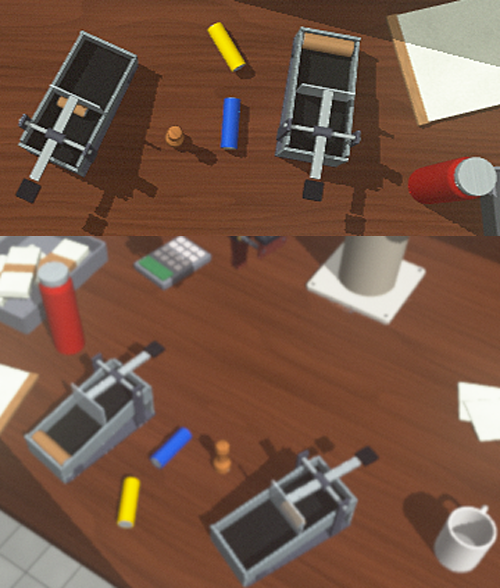

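The thick roll lies at the lip, crop (328,43). Its gate is shut again and its paddle is up at (313,190). The other dispenser, stamp, mug and flask look unmoved, and the hand is clear.

```bash
python3 -c "
from workcell import ctrl
print(ctrl.close_job())"
```

```text
the job is handed in; nothing more can be done
None
```

The thick roll ran out to the front lip, its gate is shut again with the paddle back up, the hand is clear, nothing else looked moved in the last pictures, and the job is handed in (no verdict was returned).

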